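Close, switch on and calibrate the label printer

TASK

A fresh roll is in the label printer and its cover stands open. Push the cover down by its ribbed pad until the catch snaps and holds it shut, then press the white-marked end of the black power rocker so that it clicks over to on, then press the green feed key fully down and keep it down for two seconds so that the printer measures the labels, and let go. Only push with the fingers: leave the round dark grey cancel key alone and do not pick up or shift the things standing round the printer.

Things in the scene. Friction and masses are not known exactly. Their poses are not given: they have to be found in the camera images.
- printer: White desktop label printer, 230 mm deep (x) by 250 mm wide (y), 128 mm high when shut, fixed to the table. Origin: centre of its underside; x points from its front (towards the robot) to its back, y to its left, z up. Hinged cover on its left part (y -0.04 to +0.12), control console on its right part (y -0.125 to -0.045, flat top at z 0.116).
- cover (a joint): Hinge of the cover, rad: 0 shut, grows as the front rises (starts 0.4 to 0.7). Hinge line parallel to the printer's y at printer x +0.097, z 0.102. A spring reopens the cover to 0.35 or more unless the catch has snapped; caught, it rests at about 0.005. Shutting takes 2 N at the pad, rising to 6 N (a few N more if brisk) where the catch gives way, between 0.09 and 0.03; then it drops home.
- cover_pad (a point): Centre of the top of the ribbed grey pad (30 x 60 mm) near the front of the cover's upper face; it moves with the cover, 144 mm from the hinge line. With the cover shut it lies at printer x -0.045, y +0.040, z 0.1275. Its z axis is the outward normal of the cover.
- catch (a joint): Spring-loaded catch bar in the front wall, m: 0 home, up to 0.010 pushed back; the cover's pins push it back about 5 mm on the way down and it springs home over them. Its grey end in the front wall, left half, is the release tab: pushing it back frees the cover.
- power_rocker (a joint): Power rocker, rad: 0 off (marked back end up), 0.4 on (marked end down). It snaps over by itself past 0.2 and then stays; about 3 N at the end. Black paddle 32 mm long (printer x) by 20 mm wide; its pivot lies at printer x +0.045, y -0.085, z 0.1185.
- rocker_on_end (a point): Top of the rocker's back end, marked with a short white line: the end to press, 13.5 mm from the pivot. Height in the printer's frame about 0.128 when off, 0.123 when on.
- rocker_off_end (a point): Top of the rocker's unmarked front end; pressing it switches off.
- feed_key (a joint): Green feed key, m pressed: 0 up, 0.004 fully down. Springs back when released; needs 2 N to start, 5 N fully down.
- feed_top (a point): Centre of the top of the square green feed key (26 x 26 mm), at the front of the console: printer x -0.075, y -0.085, z 0.123 when up.
- cancel_key (a joint): Round dark grey cancel key, m pressed: 0 up, 0.003 down. Not to be pressed.
- cancel_top (a point): Centre of the top of the round dark grey cancel key (19 mm across), between the green key and the rocker: printer x -0.030, y -0.085, z 0.122.
- spare_roll: Loose spare roll of round dark labels, 68 mm across, 46 mm high, standing to the left of the printer; origin at the centre of its underside.
- favour_box: Loose small black lidded carton, 66 x 110 x 34 mm, close to the right of the printer; origin at the centre of its underside.
- marker: Loose black and white marker pen, 135 mm long, 17 mm thick, lying in front of the printer; origin at the centre of its underside.
Things that resemble listed ones, but are neither listed nor needed, are in the scene too. Several things look just like the spare_roll: the one meant starts farthest from the robot's base.

How it is judged:
On the way, in this order (a step that is already met when the one before it is completed fails the run):
1. the cover is shut and its catch has sprung home (value of joint cover below 0.02 rad and value of joint catch below 0.002 m), for 0.2 s.
2. the power rocker is on, with the cover still shut (value of joint power_rocker above 0.34 rad and value of joint cover below 0.02 rad), for 0.2 s.
3. the green feed key is held fully down for at least 1.5 s (all of step 2 and value of joint feed_key above 0.003 m), for 1.5 s.
At the end, for the whole second after the job is handed in: Cover shut on its catch without help (within 0.02 rad, catch bar home within 2 mm), rocker on (over 0.34 rad), green and grey keys up (within 1 mm), and the three loose things at rest within 20 mm of where they stood (all of step 2 and value of joint catch below 0.002 m and value of joint each of feed_key, cancel_key below 0.001 m and distance of each of spare_roll, favour_box, marker from where it was at the start of the episode below 0.02 m and linear speed of each of spare_roll, favour_box, marker below 0.02 m/s); the robot touches nothing.
It fails at once if the round dark grey cancel key is pressed (over 1.5 mm) (value of joint cancel_key above 0.0015 m).
It fails at once if power is switched on while the cover is open (value of joint power_rocker above 0.25 rad and value of joint cover above 0.1 rad).
It fails at once if the green key is pressed while the power is off (value of joint feed_key above 0.002 m and value of joint power_rocker below 0.2 rad).
It fails at once if the cover is lifted well above where it stood (over 0.9 rad) (value of joint cover above 0.9 rad).
It fails at once if a loose thing is lifted or moved by more than 30 mm (distance of any of spare_roll, favour_box, marker from where it was at the start of the episode above 0.03 m).
It also fails if it takes over 48 s, if anything falls off the work surface, if the arm or the gripper's body presses on something with over 40 N, if the wrist force passes 120 N, or if a joint passes its speed limit or range.

ROBOT

A 6-joint arm with a two-finger parallel gripper is mounted at the origin on the work surface; the furniture and walls round the work are solid. World frame = base frame: x ahead of the robot, y to its left, z up, the work surface at z = 0. Lengths are in m, angles in rad, forces in N, time in s.
With the tool pointing down it reaches from about 0.25 to 0.725 m from the base axis. Payload 4 kg.
Tool frame: the origin (TCP) lies midway between the tips of the shut fingers; the grasp point (between the pads) lies 19 mm behind it; z points along the fingers, y is the line along which they close (so a half turn about z gives the same grasp; the last joint's range is limited). The gripper opens to 85 mm and grips with 20 to 120 N. Pads are 22 mm wide; open, the fingers measure 114 mm over their backs; the gripper's body (76 mm by 85 mm) begins 54 mm behind the grasp point. The pads swing forward as they close: fully open they stand 13 mm farther back than shut.
Start: joints at [1.265, 0.241, 0.005, 1.335, 0, 1.571], TCP at [0.151, 0.477, 0.231] pointing down, gripper open.
Joint ranges: [-2.72, 2.72], [-1.05, 1.87], [-1.09, 1.28], [-1.99, 2.15], [-1.42, 1.44], [-3.14, 3.14]. Speed limits (rad/s): [2.79, 2.79, 3.14, 3.14, 3.14, 3.14].

INTERFACE

Orientations are given as a unit quaternion [x, y, z, w].
In Python, from workcell import get_obs, camera, job_done, silhouettes gives the robot as it stands. The module is installed in compiled form; this text tells all that it offers.
- The arm moves only by the tool drive_tool, never from a script. Its argument "increments" is a list of rows, each a list of 3 entries, a list of its own where there are three numbers: the shift along the world's x, y, z in mm, then the turn, a rotation vector about the world's x, y, z in degrees, then the opening, from 0 (shut) to 1 (fully open). A call has 1 to 8 rows; each row shifts and turns the commanded pose from where the row before left it; what a row does not reach is not made up. A row lasts 1/12 s, in which the tool goes at most 41.7 mm and 7.16 degrees, less where a joint would pass 70% of its speed; a pose out of reach is approached as far as the arm can. A call is refused whole if a number of a shift passes 41.7 or a number of a turn 7.16, either way. A call with a gripper value outside its range is refused whole. The fingers move at their own pace and stop on an object; the grip force is fixed at half the most. Time passes only in rows, so rows that do not move let the fingers close. It gives the time, the measured TCP pose, the force, the opening and the grip force at its end, in the units of the state.
- get_obs(): the state, without advancing time (a new reading comes with each control period).
- camera(name): name is "scene" or "top" or "wrist"; returns a dict with "image" (420x560x3 uint8, red, green, blue), "K" (3x3 intrinsics, pixels), "view" (4x4, takes a point from world to camera coordinates). Camera axes: x right, y down, z forward; pixel columns grow to the right and rows downward; lengths in m; the calibration is good to about 2 mm. The wrist camera is an equidistant fisheye: a pixel r from the principal point sees the ray r / f radians off the axis. A picture is of the moment at which its call begins. There is no depth.
- job_done(): hands the job in; it is judged then, once.
Trained networks look in a picture, given as the dict that the camera call returned (one of the last four; its "shot" number tells which), for a name from the list of things; names that differ only in an ending like _2 or _b are one class to them, and where a whole thing is asked for, a point or a joint stands for the part that bears it (a point fixed in the world has none). Each returns a list of dicts, best first, with "conf" (0 to 1); they miss things now and then, are a little off and sometimes report something else, mostly with a low value. They report only what shows in the picture. A call takes as long as a camera call. They do not tell look-alikes from the thing itself.
- silhouettes(query, picture): "region" (420x560 bool, what is visible of it) and "bbox" ([left, top, right, bottom] in pixels, round what is visible of it).
The state is a dict: "clock": time; "joint_pos": joint angles; "joint_vel": joint speeds; "tau": joint torques, N m; "eef_pos": TCP position; "tool_rot": TCP orientation; "ft_force": force on the tool from outside, world axes, zero at the start; "ft_torque": the same for the moment, N m; "grip_width": finger opening in m; "grasp_force": force on a finger pad.
Only numpy, scipy, OpenCV 4.12 (cv2) and the standard library are available. Lean on these libraries where they do the work, as an engineer would, in place of code of your own. Each camera call takes 0.05 s, during which the arm holds its last target. There are 200 camera calls.

## Working session

There is one attempt and no reset: what is moved stays moved. The work goes in short steps, Python scripts to look and compute and a tool call to move; the robot and the scene stay as the last step left them, time stands still between calls to the robot, and variables do not carry over. Pictures are saved under pics/ and viewed, at most 10 in all, crops included, and the job is handed in when it is done.

Besides the shell and the picture viewer there is one more tool, called after "Request:" by a JSON object that holds its "method" and its "body", one argument or row to a line. drive_tool: Moves the arm, as the interface text tells. Its arguments: {"type":"object","properties":{"increments":{"type":"array"}},"required":["increments"]}

```bash
mkdir -p pics; cat > h.py <<'E'
import numpy as np,cv2
from workcell import get_obs,camera,silhouettes
def px(p,c):
    q=c['view']@np.append(p,1);u=c['K']@q[:3];return u[:2]/u[2]
def plane(uv,c,z):
    d=np.linalg.inv(c['K'])@[uv[0],uv[1],1];R=c['view'][:3,:3];o=-R.T@c['view'][:3,3];d=R.T@d
    return o+d*(z-o[2])/d[2]
def cen(q,c,n=3):
    out=[]
    for s in silhouettes(q,c)[:n]:
        ys,xs=np.nonzero(s['region']);out.append((round(s['conf'],2),np.array([xs.mean(),ys.mean()]),s['bbox'],len(xs)))
    return out
E
python3 - <<'E'
from h import *
cs={n:camera(n) for n in('top','scene')}
o=get_obs();print(o['clock'],o['eef_pos'],o['tool_rot'],o['ft_force'])
cv2.imwrite('pics/a.png',cv2.resize(np.hstack([cs['top']['image'],cs['scene']['image']])[:,:,::-1],(800,300)))
cv2.imwrite('pics/top.png',cv2.resize(cs['top']['image'][:,:,::-1],(800,600)))
for n,c in cs.items():
    R=c['view'][:3,:3];print(n,-R.T@c['view'][:3,3],R[2])
    for q in('printer','feed_top','cancel_top','rocker_on_end','cover_pad','spare_roll','favour_box','marker'):
        for r in cen(q,c,4): print(n,q,r[0],r[1].round(1),r[2],r[3],plane(r[1],c,.12).round(3))
E
```

```text
0.1 [0.15036883 0.47627047 0.23050888] [ 1.52306649e-01  9.88332839e-01 -9.29918443e-04 -1.36402270e-04] [-0.03244003  0.30431142 -0.22844539]
top [0.30951965 0.17126851 1.02477973] [ 0.11199578  0.0200019  -0.99350736]
top printer 0.61 [287.2 152.7] [220.0, 85.1, 360.0, 221.1] 12406 [0.524 0.173 0.12 ]
top cancel_top 0.51 [329.1 149.3] [325.6, 144.8, 335.0, 154.2] 73 [0.531 0.083 0.12 ]
top rocker_on_end 0.64 [317.8 116.7] [314.7, 108.9, 323.7, 124.7] 130 [0.602 0.107 0.12 ]
top cover_pad 0.72 [266.8 145.1] [218.4, 97.6, 320.6, 195.1] 6440 [0.541 0.216 0.12 ]
top spare_roll 0.95 [217.4 261.4] [203.4, 245.9, 232.4, 279.8] 805 [0.295 0.318 0.12 ]
top spare_roll 0.91 [234.5 308.9] [217.9, 292.6, 249.6, 326.0] 827 [0.198 0.281 0.12 ]
top spare_roll 0.66 [169.9 261.8] [153.7, 247.1, 186.1, 279.0] 875 [0.294 0.417 0.12 ]
top spare_roll 0.62 [212.8 173.8] [199.3, 158.3, 226.9, 191.8] 793 [0.479 0.331 0.12 ]
top favour_box 0.84 [355.7 129.5] [332.7, 101.9, 375.7, 155.6] 1315 [0.574 0.026 0.12 ]
top marker 0.59 [276.4 230.6] [249.8, 219.2, 303.8, 242.4] 320 [0.358 0.195 0.12 ]
scene [-0.5023
[... 246 characters left out ...]
 rocker_on_end 0.64 [352.6 184.6] [350.9, 178.2, 359.3, 186.4] 53 [0.603 0.109 0.12 ]
scene cover_pad 0.84 [306.7 168.8] [266.9, 155.6, 340.8, 179.7] 1078 [0.604 0.267 0.12 ]
scene spare_roll 0.77 [257.4 201.3] [250.1, 193.3, 266.8, 215.0] 247 [0.367 0.247 0.12 ]
scene spare_roll 0.7 [306.2 168.5] [266.0, 158.4, 343.5, 179.4] 1140 [0.605 0.27  0.12 ]
scene spare_roll 0.6 [189.3 215.5] [180.3, 208.6, 199.2, 228.6] 213 [0.207 0.328 0.12 ]
scene favour_box 0.65 [378. 229.] [362.2, 207.8, 393.5, 245.8] 774 [ 0.445 -0.062  0.12 ]
scene marker 0.5 [306.4 168.5] [268.3, 157.4, 339.9, 182.4] 1162 [0.605 0.269 0.12 ]
scene marker 0.46 [285.2 247.5] [273.1, 243.2, 295.4, 252.7] 124 [0.246 0.058 0.12 ]
```

View pics/top.png

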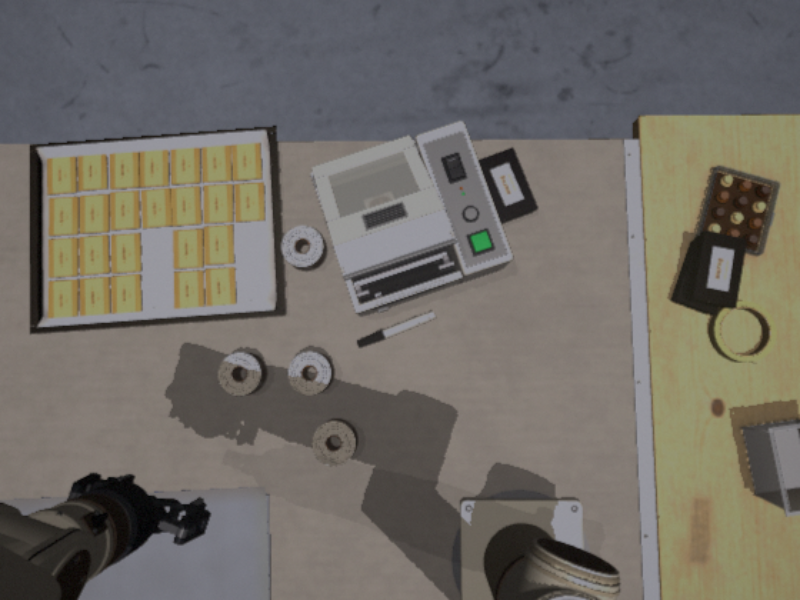

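View pics/a.png

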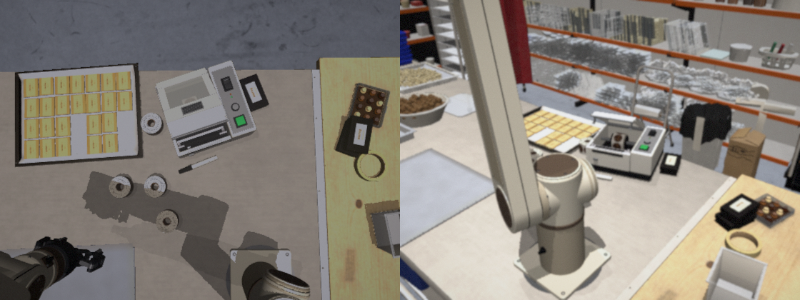

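The top view shows the printer yawed, about 20°, with its console on the right: green key at about (481,241), cancel key (471,213), rocker (454,166) and pad (384,215), all in 800-px coordinates. Four rolls look alike, at (302,246), (240,374), (311,373) and (334,441). The farthest from the base, and left of the printer, is the one at (302,246), so it's the one to keep clear of.

```bash
cat > fit.py <<'E'
from h import *
from scipy.optimize import least_squares
def P(s,p): 
    x,y,t=s[:3];c,n=np.cos(t),np.sin(t);return np.array([x+c*p[0]-n*p[1],y+n*p[0]+c*p[1],p[2]])
def pad(a,dy=0,r=.1420,h=.0255):  # rotated about hinge
    return np.array([.097-r*np.cos(a)-h*np.sin(a)*1,.04+dy,.102+r*np.sin(a)+h*np.cos(a)])
E
python3 - <<'E'
from fit import *
c=camera('top');im=c['image'].astype(int)
g=(im[:,:,1]>im[:,:,0]+50)&(im[:,:,1]>im[:,:,2]+50)
n,l,st,ce=cv2.connectedComponentsWithStats(g.astype(np.uint8));k=1+st[1:,4].argmax();G=ce[k];print('green',G,st[k])
gray=im.sum(2)/3
def blob(cx,cy,r,th):
    y,x=np.mgrid[:420,:560];m=(abs(x-cx)<r[0])&(abs(y-cy)<r[1])&(gray<th);n,l,s,ce=cv2.connectedComponentsWithStats(m.astype(np.uint8));k=1+s[1:,4].argmax();print(s[k]);return ce[k]
C=blob(329.5,149,(8,8),80);Rk=blob(317.8,116.5,(11,13),70);Pd=blob(269,150.5,(18,10),90)
print(C,Rk,Pd)
obs=[G,C,Rk,Pd]
def f(s): 
    pts=[(-.075,-.085,.123),(-.03,-.085,.122),(.045,-.085,.122),pad(s[3])]
    return np.concatenate([px(P(s,p),c)-o for p,o in zip(pts,obs)])
r=least_squares(f,[.52,.17,.3,.5]);print(r.x,r.fun.round(2),np.degrees(r.x[2]))
cr=im[75:235,205:385].astype(np.uint8).copy();cr=cv2.resize(cr,None,fx=4,fy=3.75*16/15,interpolation=3)[:,:,::-1].copy()
s=r.x
for p in [(-.115,-.125,.116),(.115,-.125,.116),(-.115,-.045,.116),(.115,-.045,.116),(-.03,-.085,.122),(.0585,-.085,.128),pad(s[3]),pad(s[3],.03),pad(s[3],-.03)]:
    u=px(P(s,p),c);cv2.circle(cr,(int((u[0]-205+.5)*4),int((u[1]-75+.5)*4)),3,(0,0,255),1)
cv2.imwrite('pics/crop.png',cr[:600])
for n,p in dict(pad=pad(s[3]),padshut=pad(0),rock=(.0585,-.085,.128),feed=(-.075,-.085,.123)).items(): print(n,P(s,p).round(4))
E
```

```text
green [336.38167939 168.71755725] [330 162  14  14 131]
[323 144  12  12  51]
[309 107  18  21 237]
[254 142  30  18 272]
[328.41176471 149.98039216] [317.32911392 117.10970464] [268.53676471 150.625     ]
[0.53064185 0.17433901 0.33012608 0.85459232] [-0.29  0.47  0.43 -0.44 -0.3   0.01  0.14 -0.05] 18.914830982502583
pad [0.503  0.2072 0.2259]
padshut [0.4751 0.1976 0.1275]
rock [0.6135 0.1129 0.128 ]
feed [0.4872 0.0696 0.123 ]
```

View pics/crop.png

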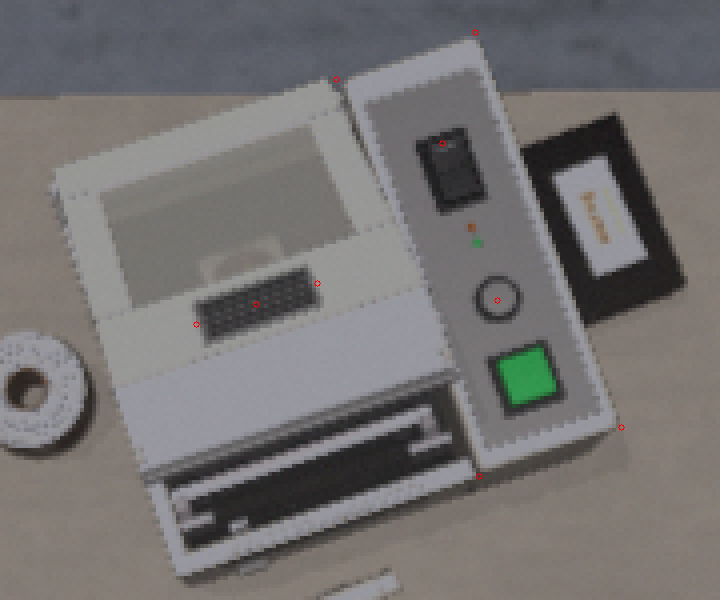

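Request:
{"method": "drive_tool", "body": {
  "increments": [
    [[26,-20,8],[0,0,6],0],
    [[26,-20,8],[0,0,6],0],
    [[26,-20,8],[0,0,6],0],
    [[26,-20,8],[0,0,6],0],
    [[26,-20,8],[0,0,6],0],
    [[26,-20,8],[0,0,6],0],
    [[26,-20,8],[0,0,0.4],0],
    [[26,-20,0],[0,0,0],0]
  ]
}}

```text
clock: 1.62
eef_pos: [0.3602, 0.3162, 0.2892]
tool_rot: [-0.164, 0.986, 0.001, 0.001]
ft_force: [0.9, 0.2, -0.0]
grip_width: -0.0001
grasp_force: 0.0
```

```bash
sed -i 's/-h\*np.sin(a)\*1/+h*np.sin(a)/' fit.py
python3 - <<'E'
from fit import *
c=camera('top');w=camera('scene');wr=camera('wrist')
obs=[[336.38,168.72],[329.5,149.3],[317.6,116.8],[268.54,150.6]]
def f(s): 
    pts=[(-.075,-.085,.123),(-.03,-.085,.122),(.045,-.085,.122),pad(s[3])]
    return np.concatenate([px(P(s,p),c)-o for p,o in zip(pts,obs)])
r=least_squares(f,[.52,.17,.3,.5]);s=r.x;print(s,r.fun.round(2),np.degrees(s[2]))
for n,p in dict(pad=pad(s[3]),padshut=pad(0),rock=(.0585,-.085,.128),pivot=(.045,-.085,.118),feed=(-.075,-.085,.123)).items(): print(n,P(s,p).round(4),px(P(s,p),w).round(1))
for q in('feed_top','rocker_on_end','cover_pad'):print(q,cen(q,w,2))
o=get_obs();print(o['clock'],o['eef_pos'],o['tool_rot'],o['grip_width'],o['ft_force'])
cv2.imwrite('pics/w.png',np.vstack([cv2.resize(w['image'][140:260,240:400],(400,300)),cv2.resize(wr['image'],(400,300))])[:,:,::-1])
E
```

```text
[0.53159313 0.17344652 0.32714356 0.56120272] [ 0.07  0.17 -0.24 -0.07 -0.06 -0.02  0.21 -0.07] 18.743945557342613
pad [0.5096 0.2082 0.1992] [303.8 159.4]
padshut [0.4761 0.1969 0.1275] [299.  189.3]
rock [0.6143 0.1118 0.128 ] [354.4 180.3]
pivot [0.6015 0.1074 0.118 ] [352.9 185.6]
feed [0.4879 0.0689 0.123 ] [341.7 204. ]
feed_top [(0.41, array([341.29090909, 205.21818182]), [336.1, 204.5, 345.9, 211.7], 55)]
rocker_on_end [(0.56, array([352.74193548, 184.53225806]), [347.2, 180.5, 359.3, 186.1], 62)]
cover_pad [(0.61, array([307.19276018, 168.62443439]), [266.9, 156.8, 342.6, 180.2], 1105)]
1.9167 [0.35784208 0.31713344 0.28710281] [-1.64357965e-01  9.86400689e-01  1.27625817e-05 -3.74165726e-04] -0.0002157102029636279 [-0.9304425  -0.16893373 -0.54761882]
```

View pics/w.png

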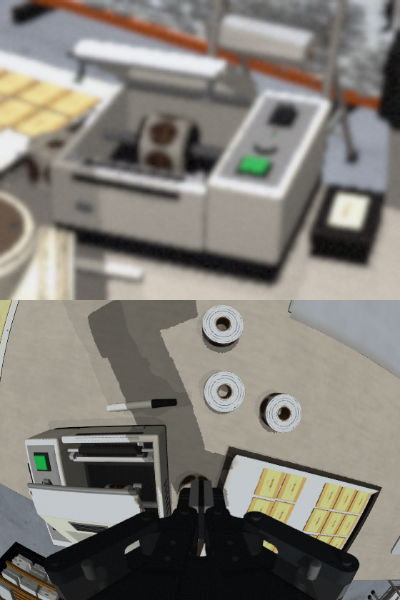

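The scene camera matches the fit to within about 1 px. The cover is open about 0.56 rad, with the pad at (0.510, 0.208, 0.199).

Request:
{"method": "drive_tool", "body": {
  "increments": [
    [[30,-22,0],[0,0,0],0],
    [[30,-22,0],[0,0,0],0],
    [[30,-22,0],[0,0,0],0],
    [[30,-22,0],[0,0,0],0],
    [[30,-22,0],[0,0,0],0],
    [[0,0,-30],[0,0,0],0],
    [[0,0,-30],[0,0,0],0],
    [[0,0,-10],[0,0,0],0]
  ]
}}

```text
clock: 2.58
eef_pos: [0.506, 0.2067, 0.2127]
tool_rot: [-0.165, 0.986, -0.001, -0.004]
ft_force: [-0.1, -0.8, -0.4]
grip_width: 0.0001
grasp_force: 0.0
```

Request:
{"method": "drive_tool", "body": {
  "increments": [
    [[0,0,-8],[0,0,0],0],
    [[-5,-2,-8],[0,0,0],0],
    [[-5,-2,-8],[0,0,0],0],
    [[-5,-1,-8],[0,0,0],0],
    [[-4,-1,-8],[0,0,0],0],
    [[-4,-1,-7],[0,0,0],0],
    [[-3,-1,-7],[0,0,0],0],
    [[-2,-1,-6],[0,0,0],0]
  ]
}}

```text
clock: 3.25
eef_pos: [0.4803, 0.1989, 0.1578]
tool_rot: [-0.165, 0.986, 0.001, 0.001]
ft_force: [-0.2, 0.8, 1.6]
grip_width: 0.0001
grasp_force: 0.9
```

Request:
{"method": "drive_tool", "body": {
  "increments": [
    [[-1,0,-5],[0,0,0],0],
    [[-1,0,-5],[0,0,0],0],
    [[0,0,-5],[0,0,0],0],
    [[0,0,-5],[0,0,0],0],
    [[0,0,-4],[0,0,0],0],
    [[0,0,-4],[0,0,0],0],
    [[0,0,-3],[0,0,0],0],
    [[0,0,0],[0,0,0],0]
  ]
}}

```text
clock: 3.92
eef_pos: [0.4786, 0.1977, 0.1262]
tool_rot: [-0.164, 0.986, -0.0, -0.0]
ft_force: [-1.2, -0.1, 2.0]
grip_width: -0.0001
grasp_force: 1.0
```

Request:
{"method": "drive_tool", "body": {
  "increments": [
    [[0,0,-2],[0,0,0],0],
    [[0,0,-2],[0,0,0],0],
    [[0,0,0],[0,0,0],0],
    [[0,0,0],[0,0,0],0]
  ]
}}

```text
clock: 4.25
eef_pos: [0.4787, 0.1977, 0.1257]
tool_rot: [-0.164, 0.986, 0.0, 0.001]
ft_force: [-8.3, -3.2, 24.3]
grip_width: 0.0001
grasp_force: 11.8
```

Hard stop at 24 N, so the cover should be home. I'll lift off and check.

Request:
{"method": "drive_tool", "body": {
  "increments": [
    [[0,0,10],[0,0,0],0],
    [[0,0,20],[0,0,0],0],
    [[0,0,30],[0,0,0],0],
    [[0,0,30],[0,0,0],0],
    [[0,0,0],[0,0,0],0]
  ]
}}

```text
clock: 4.67
eef_pos: [0.4821, 0.1991, 0.2181]
tool_rot: [-0.164, 0.986, 0.001, 0.005]
ft_force: [0.8, 0.0, 1.1]
grip_width: -0.0002
grasp_force: 0.0
```

```bash
python3 - <<'E'
from fit import *
w=camera('scene');wr=camera('wrist')
o=get_obs();print(o['clock'],o['eef_pos'],o['ft_force'])
cv2.imwrite('pics/x.png',np.vstack([cv2.resize(w['image'][140:260,240:400],(400,300)),cv2.resize(wr['image'],(400,300))])[:,:,::-1])
E
```

```text
4.7667 [0.47980213 0.19822206 0.21333115] [-0.20107011  0.10760501 -0.7937053 ]
```

View pics/x.png

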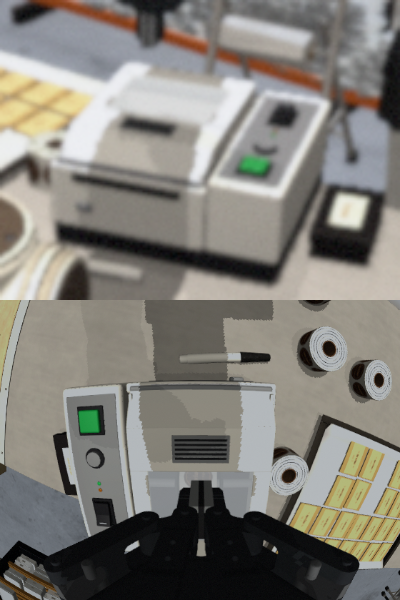

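The cover is flat and stays shut; the pad shows at (148,125) in the scene crop. The rocker is next, pressed 20 mm behind its pivot.

Request:
{"method": "drive_tool", "body": {
  "increments": [
    [[28,-17,0],[0,0,0],0],
    [[28,-17,0],[0,0,0],0],
    [[28,-17,0],[0,0,0],0],
    [[28,-17,0],[0,0,0],0],
    [[28,-17,0],[0,0,0],0],
    [[0,0,-35],[0,0,0],0],
    [[0,0,-35],[0,0,0],0],
    [[0,0,0],[0,0,0],0]
  ]
}}

```text
clock: 5.43
eef_pos: [0.6128, 0.1109, 0.1318]
tool_rot: [-0.163, 0.987, -0.0, -0.009]
ft_force: [-1.8, -0.4, -2.3]
grip_width: 0.0002
grasp_force: 0.0
```

Request:
{"method": "drive_tool", "body": {
  "increments": [
    [[0,0,0],[0,0,0],0],
    [[0,0,0],[0,0,0],0]
  ]
}}

```text
clock: 5.6
eef_pos: [0.6185, 0.113, 0.1426]
tool_rot: [-0.164, 0.986, 0.0, -0.0]
ft_force: [-0.0, 0.8, 1.1]
grip_width: -0.0004
grasp_force: 0.0
```

Request:
{"method": "drive_tool", "body": {
  "increments": [
    [[1,0,-4],[0,0,0],0],
    [[0,0,-4],[0,0,0],0],
    [[0,0,-4],[0,0,0],0],
    [[0,0,-4],[0,0,0],0],
    [[0,0,-3],[0,0,0],0],
    [[0,0,-2],[0,0,0],0],
    [[0,0,0],[0,0,0],0],
    [[0,0,0],[0,0,0],0]
  ]
}}

```text
clock: 6.27
eef_pos: [0.6204, 0.1131, 0.1226]
tool_rot: [-0.164, 0.986, 0.0, 0.001]
ft_force: [1.3, 1.4, 5.3]
grip_width: 0.0002
grasp_force: 2.7
```

Request:
{"method": "drive_tool", "body": {
  "increments": [
    [[0,0,-1.5],[0,0,0],0],
    [[0,0,-1],[0,0,0],0],
    [[0,0,0],[0,0,0],0],
    [[0,0,0],[0,0,0],0]
  ]
}}

```text
clock: 6.6
eef_pos: [0.6205, 0.1131, 0.1224]
tool_rot: [-0.164, 0.986, 0.0, 0.002]
ft_force: [-2.4, 0.2, 14.6]
grip_width: 0.0
grasp_force: 7.1
```

Request:
{"method": "drive_tool", "body": {
  "increments": [
    [[0,0,10],[0,0,0],0],
    [[0,0,20],[0,0,0],0],
    [[0,0,25],[0,0,0],0],
    [[-27,-9,0],[0,0,0],0],
    [[-27,-9,0],[0,0,0],0],
    [[-27,-9,0],[0,0,0],0],
    [[-27,-9,0],[0,0,0],0],
    [[-24,-8,0],[0,0,0],0]
  ]
}}

```text
clock: 7.27
eef_pos: [0.4849, 0.0681, 0.1732]
tool_rot: [-0.164, 0.986, -0.0, -0.001]
ft_force: [-0.2, -0.1, -0.4]
grip_width: -0.0001
grasp_force: 0.0
```

```bash
python3 - <<'E'
from fit import *
c=camera('top');w=camera('scene')
for i in range(3):camera('wrist')
o=get_obs();print(o['clock'],o['eef_pos'],o['ft_force'])
cv2.imwrite('pics/y.png',np.hstack([cv2.resize(w['image'][165:225,325:385],(400,400),interpolation=3),cv2.resize(c['image'][95:195,280:380],(400,400),interpolation=3)])[:,:,::-1])
E
```

```text
7.5167 [0.48802422 0.06885165 0.17407027] [ 0.06024554 -0.35578237  0.22034186]
```

View pics/y.png

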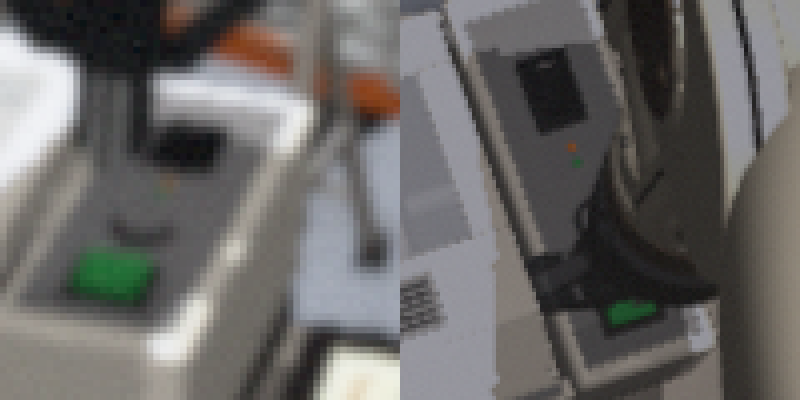

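The stop at z 0.1224 under 14.6 N fits the rocker's "on" height of about 0.123 (off would be 0.128). The tool is now above the green key, so I'll press it.

Request:
{"method": "drive_tool", "body": {
  "increments": [
    [[0,0,-15],[0,0,0],0],
    [[0,0,-15],[0,0,0],0],
    [[0,0,-8],[0,0,0],0],
    [[0,0,-4],[0,0,0],0],
    [[0,0,-4],[0,0,0],0],
    [[0,0,-4],[0,0,0],0],
    [[0,0,-3],[0,0,0],0],
    [[0,0,-2],[0,0,0],0]
  ]
}}

```text
clock: 8.18
eef_pos: [0.4882, 0.069, 0.1193]
tool_rot: [-0.164, 0.986, 0.0, 0.001]
ft_force: [-1.0, 0.4, 4.4]
grip_width: -0.0001
grasp_force: 2.3
```

Request:
{"method": "drive_tool", "body": {
  "increments": [
    [[0,0,-1],[0,0,0],0],
    [[0,0,-1],[0,0,0],0],
    [[0,0,0],[0,0,0],0],
    [[0,0,0],[0,0,0],0]
  ]
}}

```text
clock: 8.52
eef_pos: [0.4883, 0.069, 0.119]
tool_rot: [-0.164, 0.986, 0.0, 0.001]
ft_force: [-3.4, -0.3, 11.3]
grip_width: -0.0001
grasp_force: 5.6
```

Fully down against the stop. Now hold it for more than 2 s.

Request:
{"method": "drive_tool", "body": {
  "increments": [
    [[0,0,0],[0,0,0],0],
    [[0,0,0],[0,0,0],0],
    [[0,0,0],[0,0,0],0],
    [[0,0,0],[0,0,0],0],
    [[0,0,0],[0,0,0],0],
    [[0,0,0],[0,0,0],0],
    [[0,0,0],[0,0,0],0],
    [[0,0,0],[0,0,0],0]
  ]
}}

```text
clock: 9.18
eef_pos: [0.4883, 0.069, 0.119]
tool_rot: [-0.164, 0.986, 0.0, 0.001]
ft_force: [-3.3, -0.2, 11.9]
grip_width: -0.0003
grasp_force: 5.5
```

Request:
{"method": "drive_tool", "body": {
  "increments": [
    [[0,0,0],[0,0,0],0],
    [[0,0,0],[0,0,0],0],
    [[0,0,0],[0,0,0],0],
    [[0,0,0],[0,0,0],0],
    [[0,0,0],[0,0,0],0],
    [[0,0,0],[0,0,0],0],
    [[0,0,0],[0,0,0],0],
    [[0,0,0],[0,0,0],0]
  ]
}}

```text
clock: 9.85
eef_pos: [0.4883, 0.069, 0.119]
tool_rot: [-0.164, 0.986, 0.0, 0.001]
ft_force: [-3.2, 0.4, 11.1]
grip_width: -0.0002
grasp_force: 5.5
```

Request:
{"method": "drive_tool", "body": {
  "increments": [
    [[0,0,0],[0,0,0],0],
    [[0,0,0],[0,0,0],0],
    [[0,0,0],[0,0,0],0],
    [[0,0,0],[0,0,0],0],
    [[0,0,0],[0,0,0],0],
    [[0,0,0],[0,0,0],0],
    [[0,0,0],[0,0,0],0],
    [[0,0,0],[0,0,0],0]
  ]
}}

```text
clock: 10.52
eef_pos: [0.4883, 0.069, 0.119]
tool_rot: [-0.164, 0.986, 0.0, 0.001]
ft_force: [-2.9, -0.8, 11.3]
grip_width: 0.0
grasp_force: 5.5
```

Request:
{"method": "drive_tool", "body": {
  "increments": [
    [[0,0,10],[0,0,0],0],
    [[0,0,20],[0,0,0],0],
    [[0,0,30],[0,0,0],0],
    [[0,0,30],[0,0,0],0],
    [[-15,25,15],[0,0,0],0],
    [[-15,25,0],[0,0,0],0],
    [[-15,25,0],[0,0,0],0],
    [[-15,25,0],[0,0,0],0]
  ]
}}

```text
clock: 11.18
eef_pos: [0.4272, 0.1696, 0.2228]
tool_rot: [-0.163, 0.987, 0.0, 0.001]
ft_force: [-0.3, 0.3, -1.0]
grip_width: 0.0002
grasp_force: 0.0
```

```bash
python3 - <<'E'
from fit import *
c=camera('top');w=camera('scene');wr=camera('wrist')
o=get_obs();print(o['clock'],o['eef_pos'],o['ft_force'])
cv2.imwrite('pics/z.png',np.hstack([cv2.resize(w['image'][140:260,240:400],(400,300),interpolation=3),cv2.resize(wr['image'],(400,300),interpolation=3)])[:,:,::-1])
for q in('spare_roll','favour_box','marker'):
    for r in cen(q,c,4): print(q,r[0],r[1].round(1))
E
```

```text
11.3333 [0.42671466 0.17007497 0.22235542] [ 0.53733645 -0.40494251  0.28947719]
spare_roll 0.89 [169.7 261.2]
spare_roll 0.88 [212.8 173.7]
spare_roll 0.82 [217.6 260.5]
spare_roll 0.56 [234.5 308.7]
favour_box 0.84 [360.6 126.2]
marker 0.57 [265.  235.2]
marker 0.37 [242.5 168.1]
```

View pics/z.png

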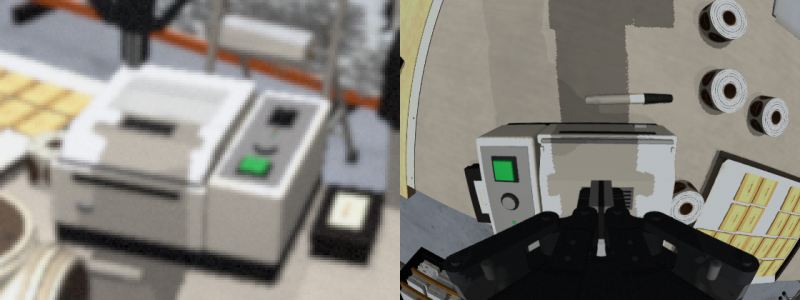

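The cover is shut, the green key is back up at (252,165), and the marker, box and roll haven't moved. The arm partly hides the marker and box in the top view, which explains their small pixel shift. Only a green LED shows. Handing in.

```bash
python3 -c "
from workcell import job_done
print(job_done())"
```

```text
the job is handed in; nothing more can be done
None
```

The job is handed in (no verdict came back): the cover is shut on its catch, the rocker pressed to its stop at the "on" height, and the green key held fully down for over 2 s, then released, with the cancel key and the loose things left alone.

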